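Put the marker away nib-down in the marker case, break the lid stay and shut the lid

TASK

Put the black marker that lies on the table away in the steel marker case: drop it into the empty middle pocket of the rack, cap (all-black) end down so the ink stays at the nib, and all the way in. Then break the folding lid stay by pushing the red knob at its knee towards the back of the case, and lower the lid until it is fully shut. Leave the other two markers standing in their pockets.

Things in the scene. Friction and masses are not known exactly. Their poses are not given: they have to be found in the camera images.
- marker_mid (a point): centre of the felt marker that lies on the table: 132 mm long, 16 mm thick, 11 to 24 g, black with a white band round its middle and a white plug at one end. Its x axis points along it to the white end; the other end, all black, is the cap end. It lies 8 mm above the table.
- rack: black rack of three pockets in a row across the case. Origin: centre of the mouth of the middle, empty pocket (case x -17, y 0, z 86 mm). z: out of the pocket along its axis, 10 degrees from upright towards the case's back; y as the case's. Pockets 20 x 20 mm inside, 75 mm deep, walls 3 mm, 55 mm apart; the outer two hold markers. A seated marker's centre is 9 mm below the mouth.
- lid (a joint): lid, rad: 0 shut, 1.396 as propped open. Panel 173 mm from hinge to front edge, 3 mm thick, 208 mm wide, with a 66 mm apron down its front edge; propped, the apron hangs forward over the rack, its lower edge 310 mm above the table. Stiff hinge: with the stay broken the lid stays at any angle and a few N at the front edge swing it; with the stay straight it cannot be lowered.
- stay_knee (a joint): knee of the folding lid stay, two flat steel links of 83 mm outside the right (-y) wall of the case, rad: -2.69 locked (a little past straight), -2.585 dead straight, rising to about 0 when folded with the lid shut. Broken above -2.3; from there it goes on folding as the lid is lowered.
- knee_knob (a point): centre of the red knob on the knee, 20 mm thick, 36 mm long along the case's y; locked, at case x 15, y -138, z 175 mm. The knee breaks when the knob is pushed to the case's back and a little down (28 degrees below level), under 12 N; 20 mm of travel is plenty, the lid sinks 5 degrees with it. It swings on an 83 mm radius about a pin on the wall at case x -20, z 100 mm.
- lid_bar (a point): middle of the dark pull bar on the outside of the lid's apron, 10 mm thick and 84 mm long along the rack's y axis, 16 mm off the apron; 101 mm above the table once the lid is shut. An upright fingertip pressed on it and led round the hinge lowers the lid.
- lid_hinge (a point): point on the hinge axis of the lid, in the middle of the case's width, at the top of its back wall, 156 mm above the table; in the plane of the lid panel's mid-thickness. The axis is level, along the rack's y.
- marker_r_mid (a point): centre of the like marker that stands in the right (-y) pocket of the rack, loose, 57 mm proud of it; x axis to its white end, which is up. Must stay there.
- marker_l_mid (a point): centre of the like marker that stands in the left (+y) pocket of the rack, loose, 57 mm proud of it; x axis to its white end, which is up. Must stay there.
- case: grey steel marker case, fixed, open on top under its lid. Origin: centre of its underside; x points level to its back (hinge side), y to the left for one who looks in from the front, z up. 170 mm deep (x), 200 mm wide (y), walls 3 mm; side and back walls 155 mm high, front wall 85 mm. It holds the rack, the hinge and, outside its right (-y) wall, the stay.
There are look-alikes about, which are no part of the job. Leave any purple look-alike of the part that bears marker_mid alone.

How it is judged (in metres and radians):
On the way, in this order (a step that is already met when the one before it is completed fails the run):
1. the marker stands in the middle pocket, cap end down, all the way in (x of marker_mid in the frame of rack between -0.009 and 0.009 m and y of marker_mid in the frame of rack between -0.009 and 0.009 m and z of marker_mid in the frame of rack below -0.004 m and angle between the x axis of marker_mid and the z axis of rack, either way round below 0.17 rad and angle between marker_mid's own x axis and vertical below 0.8 rad), for 0.2 s.
2. the lid stay has been broken at its knee (value of joint stay_knee above -2.3 rad), for 0.1 s.
At the end, for the whole second after the job is handed in: The marker stands cap end down in the middle pocket, all the way in (within 9 mm of the pocket's axis and 5 mm of the bottom, leaning under 10 degrees in it), the other two markers still stand in theirs, and the lid is shut (within 0.05 rad) and at rest (all of step 1 and value of joint lid below 0.05 rad and velocity of joint lid between -0.05 and 0.05 rad/s and x of marker_r_mid in the frame of rack between -0.009 and 0.009 m and y of marker_r_mid in the frame of rack between -0.064 and -0.046 m and z of each of marker_r_mid, marker_l_mid in the frame of rack below -0.004 m and angle between the x axis of each of marker_r_mid, marker_l_mid and the z axis of rack, either way round below 0.17 rad and x of marker_l_mid in the frame of rack between -0.009 and 0.009 m and y of marker_l_mid in the frame of rack between 0.046 and 0.064 m); the robot touches nothing.
It also fails if it takes over 61 s, if anything falls off the work surface, if the arm or the gripper's body presses on something with over 40 N, if the wrist force passes 120 N, or if a joint passes its speed limit or range.

ROBOT

A 6-joint arm with a two-finger parallel gripper is mounted at the origin on a cart in front of the work surface, level with it; the furniture and walls round the work are solid. World frame = base frame: x ahead of the robot, y to its left, z up, the work surface at z = 0. Lengths are in mm, angles in rad, forces in N, time in s.
With the tool pointing down it reaches from about 350 to 975 mm from the base axis. Payload 7.1 kg.
Tool frame: the origin (TCP) lies at the very end of the fingers, on their centre line; the grasp point (between the pads) lies tcp_to_grasp behind it (tcp_to_grasp is the distance from the TCP to the grasp point, in mm); z points along the fingers, x is the direction in which the jaws open and shut, and the axes are right-handed (so a half turn about z gives the same grasp; the last joint's range is limited). The gripper opens to 88 mm and grips with 3 to 60 N. Pads are 20 mm wide; open, the fingers measure 115 mm over their backs; the gripper's body (75 mm by 178 mm) begins 61 mm behind the grasp point.
Start: joints at [1.121, 0.423, 1.63, -0, 1.089, -0.019], TCP at [260.966, 567.892, 222.675] pointing down, gripper open.
Joint ranges: [-3, 3], [-0.9, 2.11], [0.09, 2.58], [-1.31, 4.45], [0.11, 2.69], [-2.54, 2.54]. Speed limits (rad/s): [2.39, 2.39, 3.01, 3.14, 3.14, 3.14].

INTERFACE

Orientations are given as a rotation vector (axis times angle).
In Python, from workcell import get_obs, get_image, close_job, recognise, mark_of, tcp_to_grasp gives the robot as it stands. The module is installed in compiled form; this text tells all that it offers.
- The arm moves only by the tool move_arm, never from a script. Its argument "motion" is a list of rows, each a list of 7 numbers: the shift along the world's x, y, z in mm, then the turn, a rotation vector about the world's x, y, z in rad, then the finger opening in mm, from 0 to 87.8. A call has 1 to 5 rows; each row is the pose to reach, as a shift and turn from the pose commanded when the call began; what a row does not reach only later rows make up. A row lasts 1/12 s, in which the tool goes at most 41.7 mm and 7.16 degrees, less where a joint would pass 70% of its speed; a pose out of reach is approached as far as the arm can. A call with a gripper value outside its range is refused whole. The fingers move at their own pace and stop on an object; the grip force is fixed at half the most. Time passes only in rows, so rows that repeat a pose let the fingers close. It gives the time, the measured TCP pose, the force and the opening at its end, in the units of the state.
- get_obs(): the state, without advancing time (a new reading comes with each control period).
- get_image(name): name is "side" or "top"; returns a dict with "color" (400x640x3 uint8, red, green, blue), "mtx" (3x3 intrinsics, pixels), "camera_from_world" (4x4, takes a point from world to camera coordinates). Camera axes: x right, y up, looking along -z (the intrinsics and any distortion apply to the point x, -y, -z); pixel columns grow to the right and rows downward; lengths in mm; the calibration is good to about 2 mm. A picture is of the moment at which its call begins. There is no depth.
- close_job(): hands the job in, once; it reports no verdict.
Trained networks look in a picture, given as the dict that the camera call returned (one of the last four; its "shot" number tells which), for a name from the list of things; names that differ only in an ending like _2 or _b are one class to them, and where a whole thing is asked for, a point or a joint stands for the part that bears it (a point fixed in the world has none). Each returns a list of dicts, best first, with "p" (0 to 1); they miss things now and then, are a little off and sometimes report something else, mostly with a low value. They report only what shows in the picture. A call takes as long as a camera call. They do not tell look-alikes from the thing itself.
- recognise(picture, label): "bbox" ([centre column, centre row, width, height] in pixels, round what is visible of it).
- mark_of(picture, label): "location" ([row, column] in pixels: a listed point, or the origin of a listed thing).
The state is a dict: "t": time; "qpos": joint angles; "qvel": joint speeds; "joint_torque": joint torques, N m; "ee_pos": TCP position; "orientation": TCP orientation; "ft_force": force on the tool from outside, world axes, zero at the start; "moment": the same for the moment, N m; "width": finger opening in mm.
Only numpy, scipy, OpenCV 4.12 (cv2) and the standard library are available. Lean on these libraries where they do the work, as an engineer would, in place of code of your own. Each camera call takes 0.05 s, during which the arm holds its last target. There are 200 camera calls.

## Working session

There is one attempt and no reset: what is moved stays moved. The work goes in short steps, Python scripts to look and compute and a tool call to move; the robot and the scene stay as the last step left them, time stands still between calls to the robot, and variables do not carry over. Pictures are saved under pics/ and viewed, about 8 in all and at most 12, crops included, and the job is handed in when it is done.

Besides the shell and the picture viewer there is one more tool, called after "Emit:" in YAML: its name, and indented under it one key for each argument. move_arm: Moves the arm, as the interface text tells. Its arguments: {"type":"object","properties":{"motion":{"type":"array"}},"required":["motion"]}

```bash
mkdir -p pics; cat > h.py <<'E'
import numpy as np, cv2
from workcell import *
def cam(n):
    return get_image(n)
def save(im,f,crop=None,s=1):
    a=im["color"][:,:,::-1]
    if crop: a=a[crop[1]:crop[3],crop[0]:crop[2]]
    cv2.imwrite('pics/'+f,cv2.resize(a,None,fx=s,fy=s,interpolation=cv2.INTER_CUBIC))
def ray(im,uv):
    M=im["camera_from_world"];R=M[:3,:3];o=-R.T@M[:3,3]
    d=np.linalg.inv(im["mtx"])@[uv[0],uv[1],1]; d=R.T@(d*[1,-1,-1]); return o,d/np.linalg.norm(d)
def onz(im,uv,z):
    o,d=ray(im,uv); return o+d*(z-o[2])/d[2]
def tri(rs):
    A=0;b=0
    for o,d in rs:
        P=np.eye(3)-np.outer(d,d);A=A+P;b=b+P@o
    x=np.linalg.solve(A,b); return x,[np.linalg.norm((np.eye(3)-np.outer(d,d))@(x-o)) for o,d in rs]
def proj(im,p):
    M=im["camera_from_world"];c=M[:3,:3]@np.asarray(p)+M[:3,3];q=im["mtx"]@(c*[1,-1,-1]);return q[:2]/q[2]
E
python3 - <<'E'
from h import *
print(tcp_to_grasp, get_obs())
ims={n:cam(n) for n in("top","side")}
for n,im in ims.items():
    print(n,[k for k in im],im["mtx"].round(1).tolist(),ray(im,(320,200)))
for l in["marker_mid","rack","knee_knob","lid_bar","lid_hinge","marker_r_mid","marker_l_mid","case"]:
    m={n:mark_of(im,l)[:4] for n,im in ims.items()}
    print(l,{n:[(np.round(x["location"],1).tolist(),round(x["p"],2)) for x in v] for n,v in m.items()})
    if all(m.values()):
        print('  ',tri([ray(ims[n],m[n][0]["location"][::-1]) for n in m]))
a=np.vstack([ims[n]["color"] for n in ims])[:,:,::-1]
cv2.imwrite('pics/a.png',cv2.resize(a,None,fx=.75,fy=.75,interpolation=cv2.INTER_AREA))
E
```

```text
18.700000000000003 {'t': 0.0, 'qpos': array([ 1.12101089e+00,  4.23847918e-01,  1.63069062e+00, -3.11776566e-05,
        1.08861803e+00, -1.90213767e-02]), 'qvel': array([ 3.91562636e-04,  3.60521704e-04, -1.84046665e-03, -1.70483173e-03,
        4.95083372e-05, -5.37314481e-04]), 'joint_torque': array([-1.28585729e-03, -5.44628263e+01, -2.73665839e+01,  6.42849086e-02,
        2.29157845e-02, -9.46714340e-05]), 'ee_pos': array([260.72850049, 567.39582008, 221.89704774]), 'orientation': array([ 2.64416061e+00,  1.69491099e+00, -2.06976489e-03]), 'ft_force': array([-1.20587247,  0.59063759,  0.49750007]), 'moment': array([-0.03426454,  0.03913177,  0.0037996 ]), 'width': 87.62523930031743}
top ['color', 'mtx', 'camera_from_world', 'shot'] [[486.5, 0.0, 322.4], [0.0, 486.5, 201.5], [0.0, 0.0, 1.0]] (array([ -79.20360178, -317.14962509,  962.69626607]), array([ 0.58262298,  0.23132833, -0.77912622]))
side ['color', 'mtx', 'camera_from_world', 'shot'] [[485.2, 0.0, 322.2], [0.0, 485.2, 192.8], [0.0, 0.0, 1.0]] (array([-482.71937288,  -11.24383244,  738.95396195]), array([ 0.84105028, -0.
[... 756 characters left out ...]
57.4], 0.71), ([154.8, 430.5], 0.57)], 'side': [([165.5, 440.1], 0.87), ([102.0, 416.0], 0.72)]}
   (array([ 559.77869224, -361.17830146,  160.82038335]), [np.float64(4.036921131994948), np.float64(4.036921131994828)])
marker_r_mid {'top': [([251.0, 392.8], 0.7)], 'side': []}
marker_l_mid {'top': [([215.9, 411.5], 0.43)], 'side': [([185.5, 394.6], 0.61)]}
   (array([ 626.41263042, -263.76248196,   67.40806513]), [np.float64(0.7371032916328218), np.float64(0.7371032916330834)])
case {'top': [([253.1, 401.3], 0.71)], 'side': [([220.7, 403.4], 0.88), ([165.0, 441.3], 0.45)]}
   (array([ 555.43245626, -272.98378624,    6.14770035]), [np.float64(6.784405899709087), np.float64(6.784405899709058)])
```

View pics/a.png

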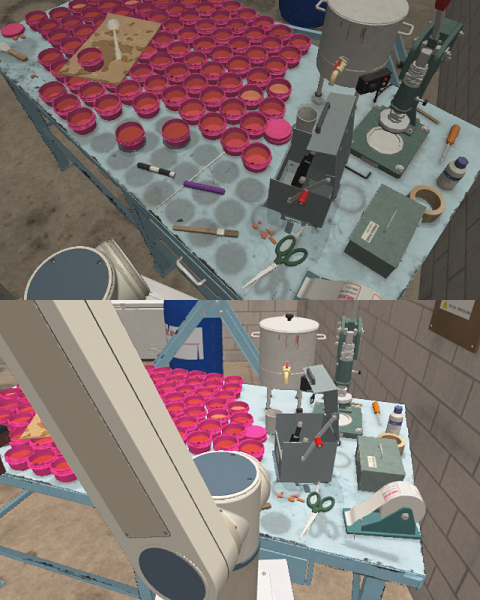

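```bash
cat >> h.py <<'E'
s10,c10=np.sin(np.radians(10)),np.cos(np.radians(10))
AX=np.array([s10,0,c10])
CP={"rack":np.array([-17,0,86.]),"knee_knob":np.array([15,-138,175.]),"lid_hinge":np.array([85,0,156.]),"lid_bar":np.array([-2,0,332.]),
"marker_r_mid":np.array([-17,-55,86])-9*AX,"marker_l_mid":np.array([-17,55,86])-9*AX,"case":np.zeros(3)}
def c2w(q,p):
    c,s=np.cos(q[2]),np.sin(q[2]); return np.array([q[0]+c*p[0]-s*p[1],q[1]+s*p[0]+c*p[1],p[2]])
E
python3 - <<'E'
from h import *
from scipy.optimize import least_squares
ims={n:cam(n) for n in("top","side")}
D=[]
for l in CP:
    for n,im in ims.items():
        m=mark_of(im,l)
        if m and not(l=="marker_r_mid"): D.append((l,n,np.array(m[0]["location"][::-1])))
f=lambda q:np.concatenate([proj(ims[n],c2w(q,CP[l]))-u for l,n,u in D])
r=least_squares(f,[560,-275,-1.57],loss='soft_l1',f_scale=1.5,x_scale=[10,10,.1])
print(r.x)
for (l,n,u),e in zip(D,r.fun.reshape(-1,2)): print(l,n,(proj(ims[n],c2w(r.x,CP[l]))-u).round(1))
im=ims["top"]
g=im["color"].copy()
q=r.x
for P in [CP[k] for k in CP]+[np.array([x,y,z]) for x,y,z in[(-85,-100,0),(-85,100,0),(-85,-100,85),(-85,100,85),(85,-100,155),(85,100,155)]]:
  for n in ims: cv2.circle(ims[n]["color"],tuple(int(round(v*8)) for v in proj(ims[n],c2w(q,P))),10,(0,255,0),-1,shift=3)
A=cv2.resize(ims["top"]["color"][100:340,150:510],None,fx=2,fy=2,interpolation=2)
save(im,'b.png',(170,100,480,320),2.5); save(ims["side"],'c.png',(340,60,480,260),3.5)
# marker extents on z=8
mm=mark_of(im,"marker_mid")[:2]; bb=recognise(im,"marker_mid")[:2]
for m in mm: print(m["location"],onz(im,m["location"][::-1],8))
print([b["bbox"] for b in bb])
E
```

```text
[ 564.43306867 -275.64216811   -1.62761517]
rack top [-1.2  2.1]
rack side [ 2.5 -1.6]
knee_knob top [ 0.1 -1.8]
knee_knob side [ 1.4 -1. ]
lid_hinge top [-2.3 -0.2]
lid_hinge side [0.3 3. ]
lid_bar top [1.  2.4]
lid_bar side [-2.6 -1.6]
marker_l_mid top [-0.4  0.6]
marker_l_mid side [ 1.9 -2.1]
case top [-0.2 -0.2]
case side [-1.4 -0.9]
[228.0, 209.9] [455.21183315 179.24854608   8.        ]
[[208.4, 226.7, 47.6, 18.7], [272.2, 248.3, 53.7, 20.2]]
```

View pics/b.png

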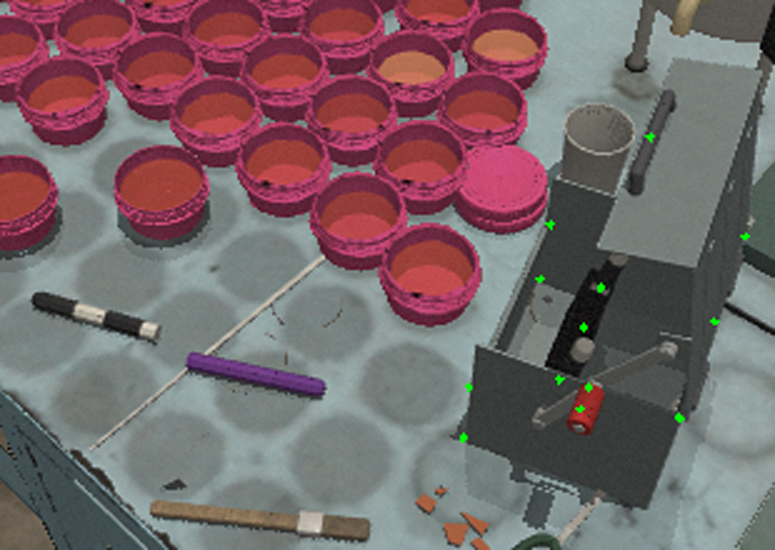

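View pics/c.png

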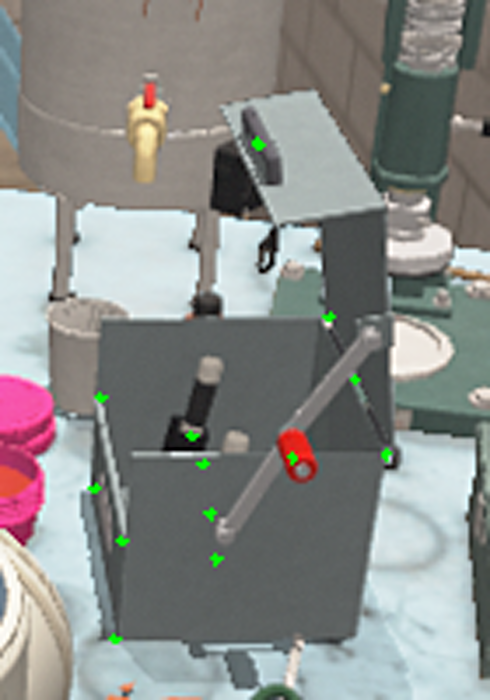

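```bash
python3 - <<'E'
from h import *
from scipy.spatial.transform import Rotation as R
im=cam("top")
c=im["color"][205:245,170:245]
save(im,'d.png',(165,200,305,270),5.5)
a=onz(im,(185.2,219.6),8);b=onz(im,(232,232.4),8);print(a,b,np.linalg.norm(b-a),(a+b)/2,np.degrees(np.arctan2(*(b-a)[1::-1])))
for m in mark_of(im,"marker_mid"): print(m, onz(im,m["location"][::-1],8))
# dark-pixel segmentation for axis
g=im["color"].astype(int).max(2); x,y,w,h=183,214,54,26
roi=g[y:y+h,x:x+w]; m=(roi<75); n,l,st,ce=cv2.connectedComponentsWithStats(m.astype(np.uint8)); print(st[1:]+[x,y,0,0,0],ce[1:]+[x,y])
o=get_obs();print(R.from_rotvec(o["orientation"]).as_matrix().round(3))
E
```

```text
[454.65444705 247.49423732   8.        ] [463.6849205 123.9517633   8.       ] 123.8720805410975 [459.16968378 185.72300031   8.        ] -85.81933701601507
{'location': [248.4, 273.0], 'p': 0.85} [459.22515614  13.80996452   8.        ]
{'location': [225.3, 209.4], 'p': 0.56} [461.75334824 184.39136202   8.        ]
[[183 217  50  21 266]] [[204.78195489 225.86466165]]
[[ 0.418  0.909  0.   ]
 [ 0.909 -0.418 -0.   ]
 [-0.     0.    -1.   ]]
```

View pics/d.png

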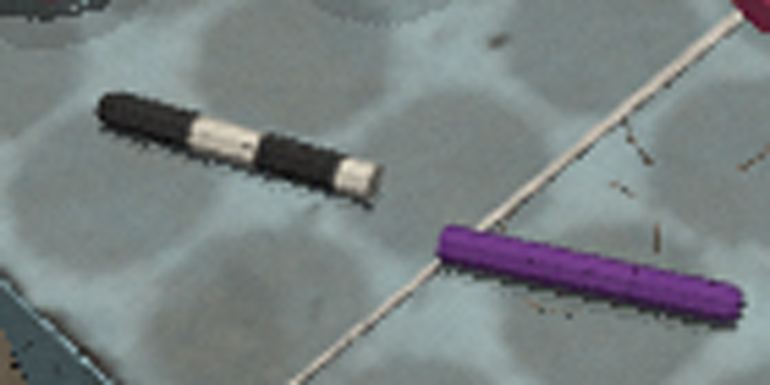

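```bash
cat >> h.py <<'E'
from scipy.spatial.transform import Rotation as Ro
M_AZ=np.radians(-86.2)
def pickR(tilt,az=M_AZ):
    m=np.array([np.cos(az),np.sin(az),0]);x=np.array([-m[1],m[0],0]);t=np.radians(tilt)
    z=-m*np.sin(t)-np.array([0,0,np.cos(t)]); return np.column_stack([x,np.cross(z,x),z])
def plan(p,R):
    o=get_obs();A=Ro.from_rotvec(o["orientation"]).as_matrix()
    d=np.array(p)-o["ee_pos"];v=Ro.from_matrix(R@A.T).as_rotvec()
    print("t",round(o["t"],2),"at",o["ee_pos"].round(1),"F",o["ft_force"].round(1),"w",round(o["width"],1),"shift",d.round(1),"turn",v.round(4),"rows>=",round(max(np.linalg.norm(d)/41.7,np.degrees(np.linalg.norm(v))/7.16),1))
    open('log.txt','a').write(repr((o["qpos"].tolist(),o["ee_pos"].tolist(),o["orientation"].tolist()))+"\n")
E
python3 -c "
from h import *
plan([462.6,147,105],pickR(20))"
```

```text
t 1.9 at [261.  567.9 222.7] F [-0.7  0.3 -0.2] w 88.1 shift [ 201.6 -420.9 -117.7] turn [ 0.3017  0.2078 -1.0623] rows>= 11.5
```

Emit:
move_arm:
  motion:
    - [13.4, -28.1, -7.8, 0.0201, 0.0139, -0.0708, 40]
    - [26.9, -56.1, -15.7, 0.0402, 0.0277, -0.1416, 40]
    - [40.3, -84.2, -23.5, 0.0603, 0.0416, -0.2125, 40]
    - [53.8, -112.2, -31.4, 0.0805, 0.0554, -0.2833, 40]
    - [67.2, -140.3, -39.2, 0.1006, 0.0693, -0.3541, 40]

```text
t: 2.32
ee_pos: [328.6, 426.5, 183.3]
orientation: [-2.791, -1.151, 0.005]
ft_force: [0.4, 0.0, -0.0]
width: 57.8
```

```bash
python3 -c "
from h import *
plan([462.6,147,105],pickR(20))"
```

```text
t 2.32 at [328.6 426.5 183.3] F [ 0.4  0.  -0. ] w 57.8 shift [ 134.  -279.5  -78.3] turn [ 0.1999  0.1386 -0.705 ] rows>= 7.7
```

Emit:
move_arm:
  motion:
    - [13.4, -28.1, -7.8, 0.0201, 0.0139, -0.0708, 40]
    - [26.9, -56.1, -15.7, 0.0402, 0.0277, -0.1416, 40]
    - [40.3, -84.2, -23.5, 0.0603, 0.0416, -0.2125, 40]
    - [53.8, -112.2, -31.4, 0.0805, 0.0554, -0.2833, 40]
    - [67.2, -140.3, -39.2, 0.1006, 0.0693, -0.3541, 40]

```text
t: 2.73
ee_pos: [396.1, 286.1, 144.3]
orientation: [-2.836, -0.612, 0.01]
ft_force: [0.8, 0.4, 0.3]
width: 39.8
```

```bash
python3 -c "
from h import *
plan([462.6,147,105],pickR(20))"
```

```text
t 2.73 at [396.1 286.1 144.3] F [0.8 0.4 0.3] w 39.8 shift [  66.5 -139.1  -39.3] turn [ 0.0992  0.0697 -0.3507] rows>= 3.8
```

Emit:
move_arm:
  motion:
    - [13.4, -28.1, -7.8, 0.0201, 0.0139, -0.0708, 40]
    - [26.9, -56.1, -15.7, 0.0402, 0.0277, -0.1416, 40]
    - [40.3, -84.2, -23.5, 0.0603, 0.0416, -0.2125, 40]
    - [53.8, -112.2, -31.4, 0.0805, 0.0554, -0.2833, 40]
    - [67.2, -140.3, -39.2, 0.1006, 0.0693, -0.3541, 40]

```text
t: 3.15
ee_pos: [463.4, 145.5, 105.0]
orientation: [-2.79, -0.088, 0.015]
ft_force: [0.4, 0.7, -0.3]
width: 40.3
```

```bash
python3 -c "
from h import *
plan([462.6,147,105],pickR(20))
im=cam('top')
p=get_obs()['ee_pos'];print(proj(im,p))
C=[proj(im,[462.6,145.6,8]),proj(im,[460,185.5,8])]
for c in C: cv2.circle(im['color'],tuple(int(round(v*8)) for v in c),6,(0,255,0),-1,shift=3)
save(im,'e.png',(140,130,340,280),4)"
```

```text
t 3.15 at [463.4 145.5 105. ] F [ 0.4  0.7 -0.3] w 40.3 shift [-0.8  1.5  0. ] turn [-0.0013  0.0004  0.0036] rows>= 0.0
[219.62179796 204.85758435]
```

View pics/e.png

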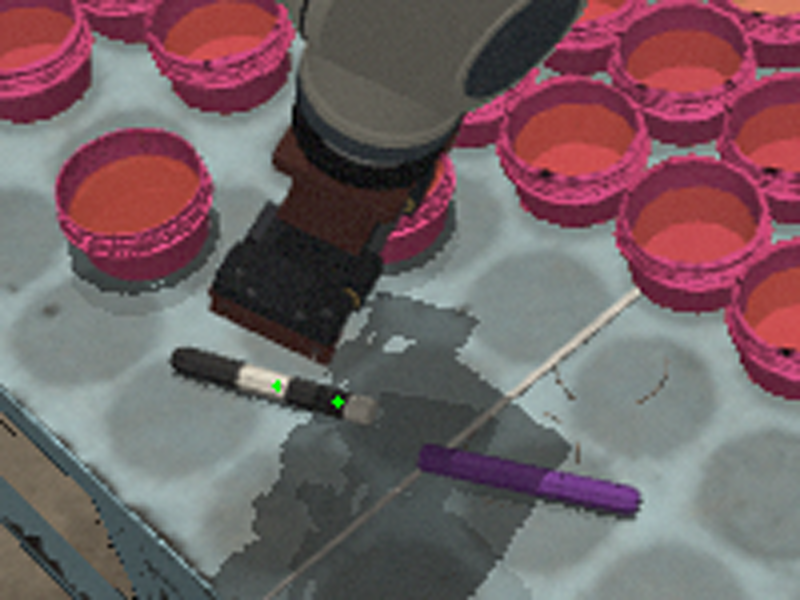

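Emit:
move_arm:
  motion:
    - [-0.3, 0.5, -30, 0, 0, 0, 40]
    - [-0.6, 1, -60, 0, 0, 0, 40]
    - [-0.8, 1.5, -85, 0, 0, 0, 40]
    - [-0.8, 1.5, -99.5, 0, 0, 0, 40]
    - [-0.8, 1.5, -99.5, 0, 0, 0, 40]

```text
t: 3.62
ee_pos: [461.0, 148.5, 3.8]
orientation: [-2.791, -0.092, 0.02]
ft_force: [-0.6, 0.2, 1.0]
width: 39.8
```

Emit:
move_arm:
  motion:
    - [0, 0, 0, 0, 0, 0, 4]
    - [0, 0, 0, 0, 0, 0, 4]
    - [0, 0, 0, 0, 0, 0, 4]
    - [0, 0, 0, 0, 0, 0, 4]
    - [0, 0, 0, 0, 0, 0, 4]

```text
t: 4.03
ee_pos: [462.1, 148.6, 6.0]
orientation: [-2.791, -0.093, 0.015]
ft_force: [-0.1, 1.2, 0.2]
width: 15.3
```

```bash
python3 -c "
from h import *
plan([462.6,147,5],pickR(20))"
```

```text
t 4.03 at [462.1 148.6   6. ] F [-0.1  1.2  0.2] w 15.3 shift [ 0.5 -1.6 -1. ] turn [-0.0003  0.0009 -0.0002] rows>= 0.0
```

Emit:
move_arm:
  motion:
    - [0, 0, 20, 0, 0, 0, 4]
    - [0, 0, 55, 0, 0, 0, 4]
    - [0, 0, 95, 0, 0, 0, 4]
    - [0, 0, 135, -0.06, 0, 0, 4]
    - [0, 0, 175, -0.15, 0, 0, 4]

```text
t: 4.45
ee_pos: [461.3, 146.7, 181.9]
orientation: [-2.945, -0.089, 0.024]
ft_force: [0.9, 0.8, -1.0]
width: 15.0
```

```bash
cat > kin.py <<'E'
from h import *
from scipy.optimize import least_squares
import ast
rz=lambda a:Ro.from_euler('z',a).as_matrix(); ry=lambda a:Ro.from_euler('y',a).as_matrix()
def fk(q,k):
    h,a1,L2,a3,L3,Lt,lat,s4,s6=k
    B=rz(q[0]);A2=B@ry(q[1]);A3=A2@ry(q[2])   # q2: lean forward, q3: bend down
    p=B@[a1,lat,h]+A2@[0,0,L2]+A3@[a3,0,L3]
    W=A3@rz(s4*q[3])@ry(q[4]); T=W@rz(s6*q[5])
    return p+W@[0,0,Lt],T
E
python3 - <<'E'
from kin import *
plan([0,0,0],np.eye(3))
D=[ast.literal_eval(l) for l in open('log.txt')]
for s4 in(1,-1):
  for s6 in(1,-1):
    f=lambda k:np.concatenate([np.r_[fk(q,[*k,s4,s6])[0]-p,100*Ro.from_matrix(fk(q,[*k,s4,s6])[1].T@Ro.from_rotvec(o).as_matrix()).as_rotvec()] for q,p,o in D])
    r=least_squares(f,[300,50,400,0,400,300,0],x_scale=100);print(s4,s6,r.cost,r.x.round(1))
print(np.array(D[-1][0]).round(3),Ro.from_matrix(fk(D[-1][0],[*r.x,1,1])[1].T@Ro.from_rotvec(D[-1][2]).as_matrix()).as_rotvec())
E
```

```text
t 4.45 at [461.3 146.7 181.9] F [ 0.9  0.8 -1. ] w 15.0 shift [-461.3 -146.7 -181.9] turn [ 2.9446  0.0891 -0.0245] rows>= 23.6
1 1 296088.1320326808 [312.4   0.  563.1  77.5 484.9 309.6  11.9]
1 -1 221032.25819230845 [312.4  -0.  563.1  77.5 484.9 309.6  11.9]
-1 1 216039.8513145763 [-205.7   94.5  474.4  100.9  437.3 -291.1   15.7]
-1 -1 284242.2590052365 [-205.7   94.5  474.4  100.9  437.3 -291.1   15.7]
[ 0.158  0.273  1.989  0.254  0.887 -0.064] [-5.32007216e-17 -1.20318896e-16  3.14159265e+00]
```

```bash
cat >> kin.py <<'E'
K=[312.4,0,563.1,77.5,484.9,309.6,11.9,1,1]
LO=np.array([-3,-.9,.09,-1.31,.11,-2.54]);HI=np.array([3,2.11,2.58,4.45,2.69,2.54])
def FK(q):
    p,T=fk(q,K);return p,T@np.diag([-1,-1,1])
def ik(p,R,q0):
    f=lambda q:np.r_[FK(q)[0]-p,200*Ro.from_matrix(FK(q)[1].T@R).as_rotvec()]
    r=least_squares(f,np.clip(q0,LO+1e-3,HI-1e-3),bounds=(LO,HI));return r.x,np.abs(r.fun).max()
Q=[564.43,-275.64,-1.6276]
def cR(): return rz(Q[2])
def placeR(down):  # tool z 'down' deg below level, towards back
    a=np.radians(down);z=cR()@[np.cos(a),0,-np.sin(a)];x=cR()@[0,1,0];return np.column_stack([x,np.cross(z,x),z])
def placeTCP(h,CT,R): # marker centre h above mouth along axis
    return c2w(Q,CP["rack"]+h*AX)-R@CT
E
python3 - <<'E'
from kin import *
q=get_obs()["qpos"];print(FK(q)[0])
Rp=pickR(20);CT=Rp.T@(np.array([460,185.5,8])-[462,148,5.2]);print("CT",CT);CT[0]=0
R=placeR(30);print("m in world",R@[0,np.cos(np.radians(20)),-np.sin(np.radians(20))], cR()@AX)
for h in(120,90,0,-9):
    p=placeTCP(h,CT,R)
    for s in range(3):
        q0=[q,q+[-.5,0,0,1.2,.3,0],q+[-.5,0,0,-1.2,.3,0]][s]
        x,e=ik(p,R,q0);print(h,p.round(1),x.round(2),round(e,2))
E
```

```text
[461.27487083 146.67773912 181.96344205]
CT [  0.48966833 -36.24321097  10.21175222]
m in world [-0.00985855 -0.1733681   0.98480775] [-0.00985855 -0.1733681   0.98480775]
120 [ 563.7 -288.7  240.7] [-0.06  0.55  1.81 -1.18  1.21  0.72] 0.0
120 [ 563.7 -288.7  240.7] [-0.06  0.55  1.81 -1.18  1.21  0.72] 0.0
120 [ 563.7 -288.7  240.7] [-0.06  0.55  1.81 -1.18  1.21  0.72] 0.0
90 [ 564.  -283.5  211.1] [-0.05  0.59  1.82 -1.2   1.19  0.77] 0.0
90 [ 564.  -283.5  211.1] [-0.05  0.59  1.82 -1.2   1.19  0.77] 0.0
90 [ 564.  -283.5  211.1] [-0.05  0.59  1.82 -1.2   1.19  0.77] 0.0
0 [ 564.9 -267.9  122.5] [-0.02  0.74  1.82 -1.24  1.16  0.94] 0.0
0 [ 564.9 -267.9  122.5] [-0.02  0.74  1.82 -1.24  1.16  0.94] 0.0
0 [ 564.9 -267.9  122.5] [-0.02  0.74  1.82 -1.24  1.16  0.94] 0.0
-9 [ 565.  -266.4  113.6] [-0.02  0.76  1.82 -1.24  1.15  0.95] 0.0
-9 [ 565.  -266.4  113.6] [-0.02  0.76  1.82 -1.24  1.15  0.95] 0.0
-9 [ 565.  -266.4  113.6] [-0.02  0.76  1.82 -1.24  1.15  0.95] 0.0
```

```bash
python3 - <<'E'
from kin import *
R=placeR(30);plan([563,-120,290],R)
q=get_obs()["qpos"];p0,R0=FK(q)
v=Ro.from_matrix(R@R0.T).as_rotvec()
for i in range(1,4):
    q,e=ik(p0+(np.array([563,-120,290])-p0)*i/3,Ro.from_rotvec(v*i/3).as_matrix()@R0,q);print(q.round(2),e.round(2))
E
```

```text
t 4.45 at [461.3 146.7 181.9] F [ 0.9  0.8 -1. ] w 15.0 shift [ 101.7 -266.7  108.1] turn [-1.2437 -0.0121 -0.0961] rows>= 10.0
[ 0.22  0.28  1.88 -0.24  1.06  0.32] 0.0
[ 0.25  0.36  1.8  -0.64  1.26  0.56] 0.0
[ 0.23  0.49  1.75 -0.99  1.45  0.72] 0.0
```

Three equal calls: shift (33.9, −88.9, 36), turn (−0.4146, −0.004, −0.032).

Emit:
move_arm:
  motion:
    - [6.8, -17.8, 7.2, -0.0829, -0.0008, -0.0064, 4]
    - [13.6, -35.6, 14.4, -0.1658, -0.0016, -0.0128, 4]
    - [20.3, -53.3, 21.6, -0.2487, -0.0024, -0.0192, 4]
    - [27.1, -71.1, 28.8, -0.3317, -0.0032, -0.0256, 4]
    - [33.9, -88.9, 36, -0.4146, -0.004, -0.032, 4]

```text
t: 4.87
ee_pos: [496.2, 58.9, 217.8]
orientation: [2.923, 0.041, -0.029]
ft_force: [-0.2, 0.5, -1.2]
width: 15.3
```

Emit:
move_arm:
  motion:
    - [6.8, -17.8, 7.2, -0.0829, -0.0008, -0.0064, 4]
    - [13.6, -35.6, 14.4, -0.1658, -0.0016, -0.0128, 4]
    - [20.3, -53.3, 21.6, -0.2487, -0.0024, -0.0192, 4]
    - [27.1, -71.1, 28.8, -0.3317, -0.0032, -0.0256, 4]
    - [33.9, -88.9, 36, -0.4146, -0.004, -0.032, 4]

```text
t: 5.28
ee_pos: [530.0, -29.9, 253.4]
orientation: [2.509, -0.012, -0.034]
ft_force: [-0.4, 0.4, 0.0]
width: 15.4
```

Emit:
move_arm:
  motion:
    - [6.8, -17.8, 7.2, -0.0829, -0.0008, -0.0064, 4]
    - [13.6, -35.6, 14.4, -0.1658, -0.0016, -0.0128, 4]
    - [20.3, -53.3, 21.6, -0.2487, -0.0024, -0.0192, 4]
    - [27.1, -71.1, 28.8, -0.3317, -0.0032, -0.0256, 4]
    - [33.9, -88.9, 36, -0.4146, -0.004, -0.032, 4]

```text
t: 5.7
ee_pos: [563.9, -118.6, 289.2]
orientation: [2.094, -0.056, -0.036]
ft_force: [-1.1, -0.7, 0.2]
width: 15.1
```

```bash
python3 - <<'E'
from kin import *
R=placeR(30);CT=np.array([0,-36.2,10.2]);plan(placeTCP(110,CT,R),R)
E
```

```text
t 5.7 at [ 563.9 -118.6  289.2] F [-1.1 -0.7  0.2] w 15.1 shift [-1.000e-01 -1.684e+02 -5.840e+01] turn [-0.0006 -0.0025 -0.0023] rows>= 4.3
```

Emit:
move_arm:
  motion:
    - [0, -34, -15, 0, 0, 0, 4]
    - [0, -70, -31, 0, 0, 0, 4]
    - [0, -106, -47, 0, 0, 0, 4]
    - [0, -142, -63, 0, 0, 0, 4]
    - [0, -165.8, -73.2, 0, 0, 0, 4]

```text
t: 6.12
ee_pos: [562.3, -286.3, 213.8]
orientation: [2.098, -0.056, -0.039]
ft_force: [0.7, -0.2, -0.2]
width: 15.7
```

```bash
python3 - <<'E'
from kin import *
R=placeR(30);CT=np.array([0,-36.2,10.2]);plan(placeTCP(95,CT,R),R)
ims={n:cam(n) for n in("top","side")}
o=get_obs();A=Ro.from_rotvec(o["orientation"]).as_matrix()
c=o["ee_pos"]+A@CT; m=A@[0,np.cos(np.radians(20)),-np.sin(np.radians(20))]
P=[c,c-66*m,c+66*m]; G=[c2w(Q,CP["rack"]+np.array([0,dy,0])+a*10*np.array([c10,0,-s10])+b*10*np.array([0,1,0])) for dy in(-55,0,55) for a in(1,-1) for b in(1,-1)]
T=[]
for n,box in(("top",(370,180,450,280)),("side",(370,110,450,210))):
    im=ims[n]; a=cv2.resize(im["color"][box[1]:box[3],box[0]:box[2]],None,fx=5,fy=5,interpolation=2)
    for L,col in((P,(255,0,0)),(G,(0,255,0))):
        for p in L:
            u=(proj(im,p)-box[:2])*5+2; cv2.circle(a,(int(u[0]),int(u[1])),2,col,-1)
    T.append(a)
cv2.imwrite('pics/f.png',np.hstack(T)[:,:,::-1])
E
```

```text
t 6.12 at [ 562.3 -286.3  213.8] F [ 0.7 -0.2 -0.2] w 15.7 shift [1.6 2.  2.2] turn [-0.0048 -0.005  -0.0008] rows>= 0.1
```

View pics/f.png

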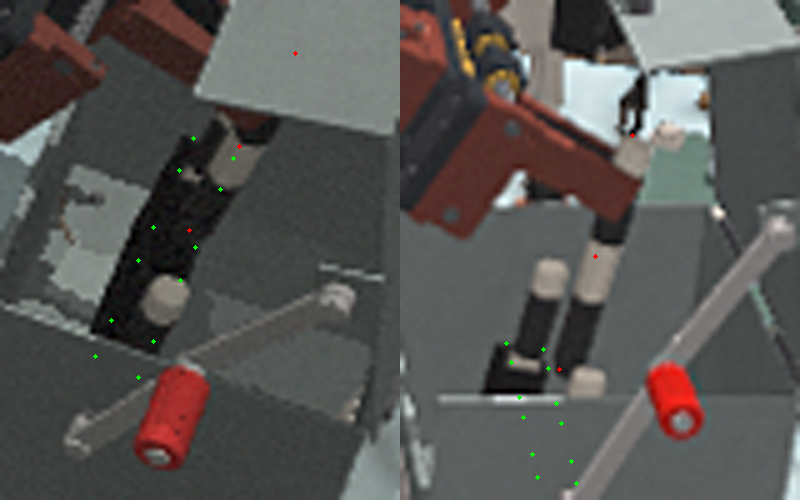

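```bash
python3 - <<'E'
from kin import *
ims={n:cam(n) for n in("top","side")}
for dy,u in((-55,{"top":(403.2,240),"side":(407.4,184.9)}),(55,{"top":(417.6,202.8),"side":(400,163.4)})):
    for h in(57,49): 
        p=c2w(Q,CP["rack"]+[0,dy,0]+h*AX);print(dy,h,p.round(1),{n:proj(ims[n],p).round(1).tolist() for n in u},u)
    print(tri([ray(ims[n],u[n]) for n in u]))
# enlarged both views, thin
T=[]
for n,box in(("top",(380,195,430,255)),("side",(380,125,430,195))):
    a=ims[n]["color"][box[1]:box[3],box[0]:box[2]]
    a=np.clip(a.astype(float)*2.2,0,255).astype(np.uint8)
    a=cv2.resize(a,None,fx=8,fy=8,interpolation=2);T.append(a[:480])
    for dy in(-55,0,55):
      pts=[]
      for a_,b_ in((1,1),(1,-1),(-1,-1),(-1,1)):
        p=c2w(Q,CP["rack"]+np.array([0,dy,0])+a_*10*np.array([c10,0,-s10])+b_*10*np.array([0,1,0])); pts.append((proj(ims[n],p)-box[:2])*8+3.5)
      cv2.polylines(a,[np.int32(pts)],True,(0,255,0),1)
      e=[(proj(ims[n],c2w(Q,CP["rack"]+[0,dy,0]+h*AX))-box[:2])*8+3.5 for h in(0,57)];cv2.line(a,tuple(np.int32(e[0]).tolist()),tuple(np.int32(e[1]).tolist()),(255,255,0),1)
cv2.imwrite('pics/g.png',np.hstack(T)[:,:,::-1])
E
```

```text
-55 57 [ 509.9 -265.4  142.1] {'top': [402.5, 236.1], 'side': [406.6, 183.9]} {'top': (403.2, 240), 'side': (407.4, 184.9)}
-55 49 [ 510.  -264.   134.3] {'top': [401.4, 238.0], 'side': [405.7, 186.7]} {'top': (403.2, 240), 'side': (407.4, 184.9)}
(array([ 502.10921088, -267.58255042,  142.66801646]), [np.float64(2.0548610999187433), np.float64(2.0548610999187313)])
55 57 [ 619.7 -271.7  142.1] {'top': [419.2, 198.3], 'side': [400.6, 162.2]} {'top': (417.6, 202.8), 'side': (400, 163.4)}
55 49 [ 619.8 -270.3  134.3] {'top': [418.0, 200.4], 'side': [399.9, 164.9]} {'top': (417.6, 202.8), 'side': (400, 163.4)}
(array([ 606.3428    , -269.56056962,  144.45275637]), [np.float64(2.6399874412698328), np.float64(2.6399874412698683)])
```

View pics/g.png

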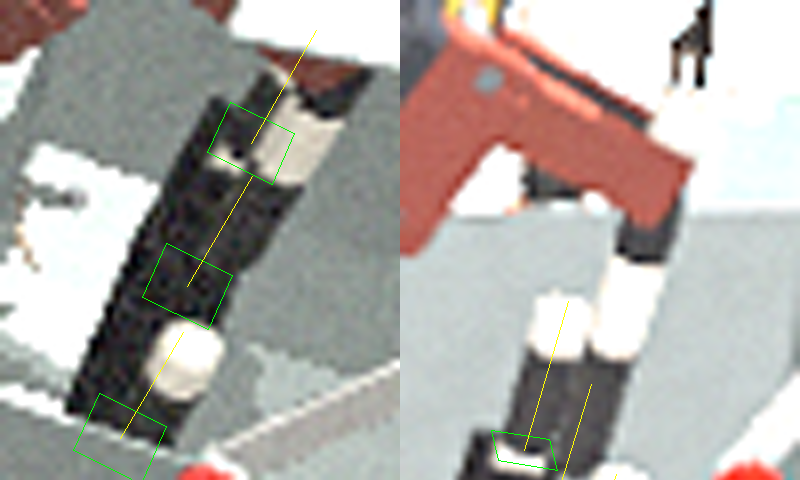

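```bash
cat >> kin.py <<'E'
def MT(phi): return np.array([0,np.cos(np.radians(phi)),-np.sin(np.radians(phi))])
def CTf(phi): return np.array([0,0,-3.2])-38.5*MT(phi)
E
python3 - <<'E'
from kin import *
R=placeR(33);p=placeTCP(80,CTf(23),R);plan(p,R);print(ik(p,R,get_obs()["qpos"]))
p=placeTCP(-9,CTf(23),R);print(ik(p,R,get_obs()["qpos"]))
E
```

```text
t 6.32 at [ 563.  -284.3  215.1] F [-1.3  0.9 -0.2] w 15.4 shift [  1.1   2.4 -14.2] turn [ 0.0479 -0.0069 -0.0005] rows>= 0.4
(array([-0.05966926,  0.58652257,  1.82054823, -1.16206047,  1.15292559,
        0.74759097]), np.float64(1.1368683772161603e-13))
(array([-0.03299524,  0.73608976,  1.82406837, -1.21056166,  1.11054195,
        0.91114664]), np.float64(1.9895196601282805e-13))
```

Emit:
move_arm:
  motion:
    - [0.4, 1, -6, 0.02, -0.003, 0, 4]
    - [0.8, 2, -12, 0.04, -0.006, 0, 4]
    - [1.1, 2.4, -14.2, 0.048, -0.007, 0, 4]
    - [1.1, 2.4, -14.2, 0.048, -0.007, 0, 4]
    - [1.1, 2.4, -14.2, 0.048, -0.007, 0, 4]

```text
t: 6.73
ee_pos: [564.9, -281.0, 201.2]
orientation: [2.146, -0.058, -0.03]
ft_force: [0.7, -0.3, -0.3]
width: 15.1
```

```bash
cat > ov.py <<'E'
from kin import *
def overlay(f,h,phi,boxes=(("top",(385,195,425,255)),("side",(380,130,430,190)))):
    o=get_obs();A=Ro.from_rotvec(o["orientation"]).as_matrix();m=A@MT(phi);c=o["ee_pos"]+A@CTf(phi)
    mouth=c2w(Q,CP["rack"]);ax=cR()@AX
    print("axis in case",(cR().T@m).round(3),"bottom in rack frame:",(Ro.from_euler('y',-10,degrees=True).as_matrix()@cR().T@(c-66*m-mouth)).round(1))
    T=[]
    for n,box in boxes:
        im=get_image(n);a=im["color"][box[1]:box[3],box[0]:box[2]]/255.
        a=(np.clip(a**.5*1.15,0,1)*255).astype(np.uint8)
        a=cv2.resize(a,None,fx=9,fy=9,interpolation=2)
        w=lambda p:tuple(((proj(im,p)-box[:2])*9+4).round().astype(int).tolist())
        for dy in(-55,0,55):
            P=[w(c2w(Q,CP["rack"]+np.array([0,dy,0])+i*10*np.array([c10,0,-s10])+j*10*np.array([0,1,0]))) for i,j in((1,1),(1,-1),(-1,-1),(-1,1))]
            cv2.polylines(a,[np.int32(P)],True,(0,255,0),1)
        for dy in(-55,55): cv2.circle(a,w(c2w(Q,CP["rack"]+[0,dy,0]+57*AX)),3,(255,255,0),-1)
        cv2.line(a,w(c-66*m),w(c+66*m),(255,0,0),1)
        T.append(a)
    cv2.imwrite('pics/'+f,np.hstack(T)[:,:,::-1])
E
python3 -c "
from ov import *
overlay('h.png',80,23)"
```

```text
axis in case [ 0.174 -0.     0.985] bottom in rack frame: [-1.   0.8 14.1]
```

View pics/h.png

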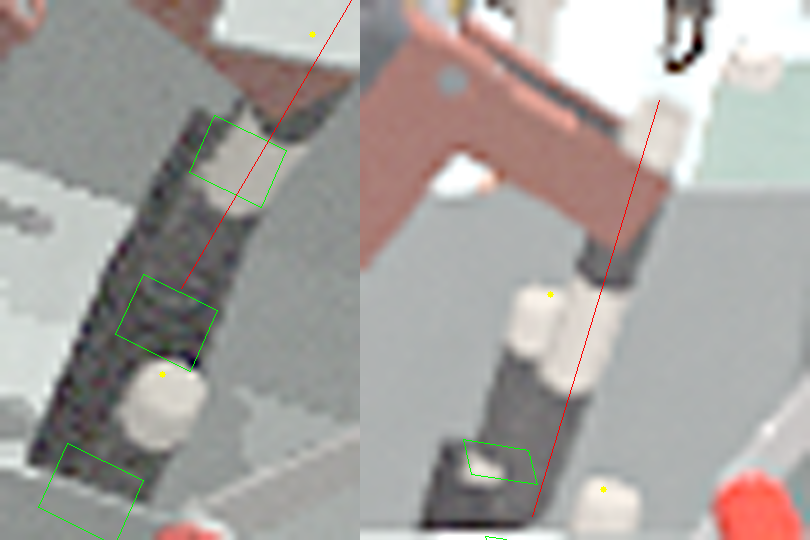

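Emit:
move_arm:
  motion:
    - [-3.8, 0.2, 0, 0, 0, 0, 4]
    - [-3.7, 1.9, -10, 0, 0, 0, 4]
    - [-3.7, 2.8, -15, 0, 0, 0, 4]
    - [-3.6, 3.6, -20, 0, 0, 0, 4]
    - [-3.6, 4.0, -22, 0, 0, 0, 4]

```text
t: 7.25
ee_pos: [560.5, -277.5, 177.7]
orientation: [2.146, -0.058, -0.033]
ft_force: [0.1, -0.3, -0.1]
width: 15.1
```

```bash
python3 -c "
from h import *
plan([0,0,0],np.eye(3)); o=get_obs();print(o['moment'])"
```

```text
t 7.25 at [ 560.5 -277.5  177.7] F [ 0.1 -0.3 -0.1] w 15.1 shift [-560.5  277.5 -177.7] turn [-2.1461  0.0581  0.0332] rows>= 17.2
[0.23722064 0.01761312 0.0070409 ]
```

Emit:
move_arm:
  motion:
    - [0.05, 0.9, -5, 0, 0, 0, 4]
    - [0.1, 1.8, -10, 0, 0, 0, 4]
    - [0.15, 2.6, -15, 0, 0, 0, 4]
    - [0.2, 3.5, -20, 0, 0, 0, 4]
    - [0.2, 3.5, -20, 0, 0, 0, 4]

```text
t: 7.67
ee_pos: [560.8, -273.9, 157.7]
orientation: [2.146, -0.058, -0.033]
ft_force: [-0.8, -0.2, -1.1]
width: 15.3
```

```bash
python3 -c "
from ov import *
print(get_obs()['moment'])
overlay('i.png',80,22)"
```

```text
[ 0.31312803  0.03046975 -0.01559727]
axis in case [0.191 0.001 0.982] bottom in rack frame: [ -2.   -3.9 -29.9]
```

View pics/i.png

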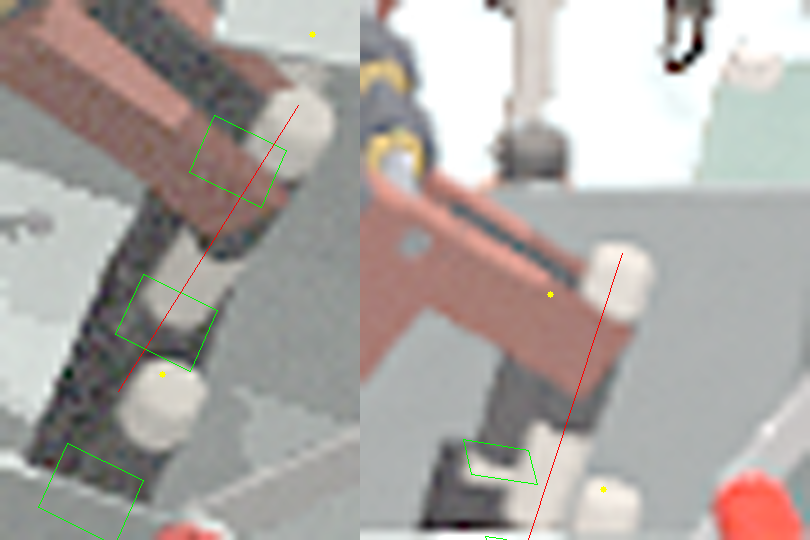

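Emit:
move_arm:
  motion:
    - [0.1, 1.4, -8, 0, 0, 0, 4]
    - [0.2, 2.8, -16, 0, 0, 0, 4]
    - [0.25, 4.2, -24, 0, 0, 0, 4]
    - [0.3, 5.5, -31, 0, 0, 0, 4]
    - [0.3, 5.5, -31, 0, 0, 0, 4]

```text
t: 8.18
ee_pos: [560.8, -268.2, 126.0]
orientation: [2.147, -0.057, -0.034]
ft_force: [-0.5, -0.9, -0.5]
width: 15.0
```

```bash
python3 -c "
from h import *
plan([0,0,0],np.eye(3)); o=get_obs();print(o['moment'])"
```

```text
t 8.18 at [ 560.8 -268.2  126. ] F [-0.5 -0.9 -0.5] w 15.0 shift [-560.8  268.2 -126. ] turn [-2.1465  0.0574  0.0338] rows>= 17.2
[ 0.31469767 -0.00796152  0.0356941 ]
```

Emit:
move_arm:
  motion:
    - [0, 0.6, -3.5, 0, 0, 0, 4]
    - [0, 0.6, -3.5, 0, 0, 0, 30]
    - [0, 0.6, -3.5, 0, 0, 0, 30]
    - [0, 0.6, -3.5, 0, 0, 0, 30]
    - [0, 0.6, -3.5, 0, 0, 0, 30]

```text
t: 8.6
ee_pos: [561.7, -268.0, 124.8]
orientation: [2.146, -0.059, -0.031]
ft_force: [0.2, 0.7, 0.0]
width: 29.7
```

Emit:
move_arm:
  motion:
    - [1, 17, 11, 0, 0, 0, 32]
    - [2, 37, 24, 0, 0, 0, 32]
    - [4, 67, 44, 0, 0, 0, 32]
    - [6, 100, 65, 0, 0, 0, 32]
    - [8, 134, 88, 0, 0, 0, 32]

```text
t: 9.02
ee_pos: [568.9, -133.0, 213.2]
orientation: [2.146, -0.06, -0.033]
ft_force: [0.5, -0.8, 0.1]
width: 31.8
```

```bash
python3 - <<'E'
from ov import *
plan([0,0,0],np.eye(3))
T=[]
for n,box in(("top",(370,180,450,280)),("side",(360,130,440,230))):
    im=cam(n);a=(np.clip((im["color"]/255.)**.6*1.1,0,1)*255).astype(np.uint8)[box[1]:box[3],box[0]:box[2]]
    T.append(cv2.resize(a,None,fx=5,fy=5,interpolation=2))
    print(n,[(l,[(np.round(x["location"],1).tolist(),round(x["p"],2)) for x in mark_of(im,l)[:3]]) for l in("marker_mid","knee_knob","lid_bar")])
cv2.imwrite('pics/j.png',np.hstack(T)[:,:,::-1])
E
```

```text
t 9.02 at [ 568.9 -133.   213.2] F [ 0.5 -0.8  0.1] w 31.8 shift [-568.9  133.  -213.2] turn [-2.1464  0.0597  0.033 ] rows>= 17.2
top [('marker_mid', [([235.6, 403.6], 0.72), ([248.6, 273.1], 0.7), ([253.5, 395.2], 0.24)]), ('knee_knob', [([266.2, 402.1], 0.89)]), ('lid_bar', [([154.2, 428.6], 0.68)])]
side [('marker_mid', [([196.5, 395.0], 0.69)]), ('knee_knob', [([100.9, 415.4], 0.57), ([189.3, 421.0], 0.48)]), ('lid_bar', [([102.1, 415.7], 0.64)])]
```

View pics/j.png

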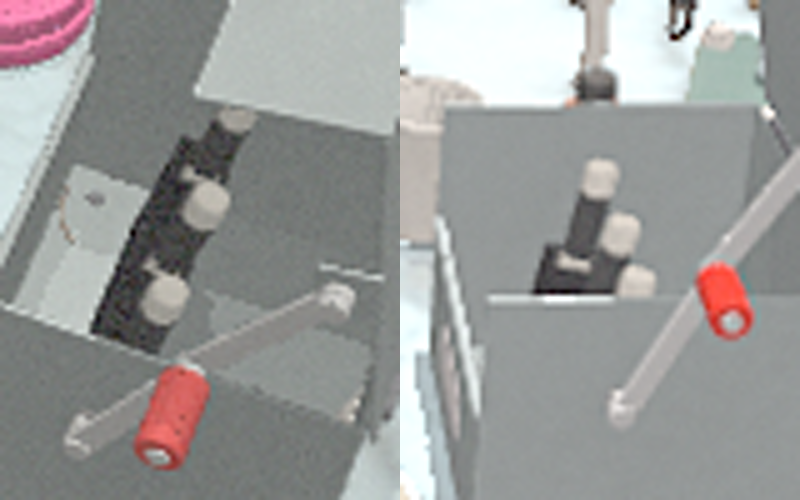

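```bash
sed -i 's/^Q=.*/Q=[560.4,-275.4,-1.6276]/' kin.py; python3 - <<'E'
from kin import *
ims={n:cam(n) for n in("top","side")}
print(tri([ray(ims["top"],(402.1,266.2)),ray(ims["side"],(423,190.5))]),c2w(Q,CP["knee_knob"]))
q=get_obs()["qpos"]
for dn in(28,33,40):
    R=placeR(dn)
    for s in(-60,-15,20):
        p=c2w(Q,CP["knee_knob"]+[0,-2,0]+s*np.array([c2,0,-s2]) if 0 else CP["knee_knob"]+np.array([s*.89,-2,-s*.45]))
        x,e=ik(p,R,q);print(dn,s,p.round(1),x.round(2),round(e,2))
E
```

```text
(array([ 420.68340716, -283.40721178,  176.18013993]), [np.float64(2.5439835361948284), np.float64(2.5439835361947196)]) [ 421.77098254 -282.54111457  175.        ]
28 -60 [ 422.8 -229.1  202. ] [ 0.07  0.5   2.13 -1.21  1.21  1.02] 0.0
28 -15 [ 420.5 -269.1  181.8] [-0.02  0.54  2.14 -1.31  1.15  1.06] 0.0
28 20 [ 418.8 -300.2  166. ] [-0.09  0.57  2.11 -1.31  1.13  1.03] 9.04
33 -60 [ 422.8 -229.1  202. ] [ 0.04  0.44  2.13 -1.16  1.14  0.94] 0.0
33 -15 [ 420.5 -269.1  181.8] [-0.05  0.49  2.14 -1.26  1.08  0.98] 0.0
33 20 [ 418.8 -300.2  166. ] [-0.12  0.52  2.13 -1.31  1.04  0.99] 2.54
40 -60 [ 422.8 -229.1  202. ] [-0.01  0.38  2.12 -1.08  1.06  0.81] 0.0
40 -15 [ 420.5 -269.1  181.8] [-0.1   0.42  2.13 -1.16  0.98  0.84] 0.0
40 20 [ 418.8 -300.2  166. ] [-0.17  0.46  2.13 -1.24  0.94  0.86] 0.0
```

```bash
python3 - <<'E'
from kin import *
q=get_obs()["qpos"];R=placeR(45)
for s in(-60,-15,15,25):
    p=c2w(Q,CP["knee_knob"]+np.array([s*.89,-3,-s*.45]));x,e=ik(p,R,q);print(s,p.round(1),x.round(2),round(e,2))
plan(c2w(Q,CP["knee_knob"]+np.array([-60*.89,-3,60*.45])),R)
E
```

```text
-60 [ 421.8 -229.1  202. ] [-0.05  0.34  2.12 -1.    1.    0.71] 0.0
-15 [ 419.5 -269.   181.8] [-0.14  0.38  2.12 -1.08  0.92  0.73] 0.0
15 [ 418.  -295.7  168.2] [-0.2   0.41  2.12 -1.14  0.88  0.74] 0.0
25 [ 417.5 -304.6  163.8] [-0.22  0.42  2.12 -1.16  0.86  0.75] 0.0
t 9.52 at [ 568.7 -135.1  211.6] F [ 0.  -0.3 -0.4] w 32.3 shift [-146.9  -93.9   -9.6] turn [ 0.2095 -0.0131 -0.0005] rows>= 4.2
```

Emit:
move_arm:
  motion:
    - [-38, -10, 0, 0.05, -0.003, 0, 0]
    - [-76, -24, -2, 0.1, -0.006, 0, 0]
    - [-112, -44, -4, 0.16, -0.01, 0, 0]
    - [-140, -72, -7, 0.2095, -0.013, 0, 0]
    - [-147, -94, -9.6, 0.2095, -0.013, 0, 0]

```text
t: 9.93
ee_pos: [417.3, -229.6, 202.8]
orientation: [2.358, -0.067, -0.028]
ft_force: [0.6, -1.1, -0.1]
width: 2.5
```

Emit:
move_arm:
  motion:
    - [0, 0, 0, 0, 0, 0, 0]
    - [-1, -18, -9, 0, 0, 0, 0]
    - [-1.8, -32, -16, 0, 0, 0, 0]
    - [-2.1, -38, -19, 0, 0, 0, 0]
    - [-2.4, -43, -22, 0, 0, 0, 0]

```text
t: 10.35
ee_pos: [419.9, -271.6, 180.3]
orientation: [2.356, -0.067, -0.026]
ft_force: [-0.1, -0.8, 0.7]
width: 0.7
```

```bash
python3 - <<'E'
from kin import *
plan(c2w(Q,CP["knee_knob"]+np.array([15*.89,-3,-15*.45])),placeR(45))
E
```

```text
t 10.35 at [ 419.9 -271.6  180.3] F [-0.1 -0.8  0.7] w 0.7 shift [ -1.9 -24.1 -12.1] turn [-0.0004  0.0013 -0.0004] rows>= 0.6
```

Now the push, with a little more downwards at the end.

Emit:
move_arm:
  motion:
    - [-0.3, -5, -2.2, 0, 0, 0, 0]
    - [-0.6, -10, -4.6, 0, 0, 0, 0]
    - [-1, -15, -7.4, 0, 0, 0, 0]
    - [-1.3, -20, -10.6, 0, 0, 0, 0]
    - [-1.6, -25, -14, 0, 0, 0, 0]

```text
t: 10.77
ee_pos: [419.3, -296.5, 167.4]
orientation: [2.354, -0.065, -0.023]
ft_force: [0.4, 1.6, 7.3]
width: 0.8
```

```bash
python3 - <<'E'
from kin import *
plan(c2w(Q,CP["knee_knob"]),placeR(45))
ims={n:cam(n) for n in("top","side")}
for l in("knee_knob","lid_bar"):
    m={n:[(np.round(x["location"],1).tolist(),round(x["p"],2)) for x in mark_of(im,l)[:2]] for n,im in ims.items()};print(l,m)
    try: print(tri([ray(ims[n],m[n][0][0][::-1]) for n in m]))
    except Exception as e: print(e)
T=[]
for n,box in(("top",(370,120,470,300)),("side",(360,80,460,260))):
    T.append(cv2.resize(ims[n]["color"][box[1]:box[3],box[0]:box[2]],None,fx=3,fy=3,interpolation=2))
cv2.imwrite('pics/k.png',np.hstack(T)[:,:,::-1])
E
```

```text
t 10.77 at [ 419.3 -296.5  167.4] F [0.4 1.6 7.3] w 0.8 shift [ 2.5 14.   7.6] turn [ 0.0011  0.0031 -0.0026] rows>= 0.4
knee_knob {'top': [([271.3, 409.8], 0.47)], 'side': [([197.8, 429.2], 0.63)]}
(array([ 429.50826664, -300.74649615,  151.9286233 ]), [np.float64(0.7979727636560916), np.float64(0.7979727636561627)])
lid_bar {'top': [([152.8, 424.8], 0.94)], 'side': [([105.8, 406.5], 0.8)]}
(array([ 585.45649025, -263.52319681,  311.6590904 ]), [np.float64(0.6862067941209403), np.float64(0.6862067941208841)])
```

View pics/k.png

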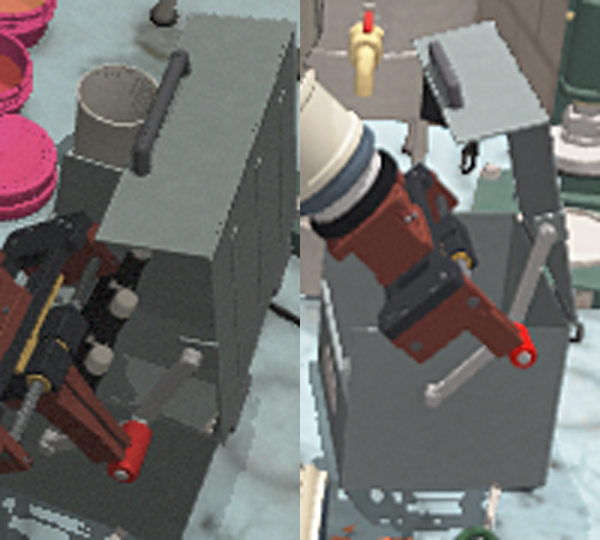

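Emit:
move_arm:
  motion:
    - [0, 12, 12, 0, 0, 0, 0]
    - [0, 38, 38, -0.0, 0, 0, 0]
    - [0, 66, 66, 0, 0, 0, 0]
    - [0, 94, 94, 0, 0, 0, 0]
    - [10, 120, 120, 0, 0, 0, 0]

```text
t: 11.48
ee_pos: [426.5, -174.4, 287.8]
orientation: [2.357, -0.065, -0.027]
ft_force: [1.6, -0.6, 0.6]
width: 0.3
```

```bash
cat >> kin.py <<'E'
def bar(th): # case frame, th deg
    c,s=np.cos(np.radians(th)),np.sin(np.radians(th));return np.array([85-189*c-55*s,0,156+189*s-55*c])
def downR(lean=0,flip=1): # tool down, x along case y; lean: tool top towards the case front
    a=np.radians(90-lean);z=cR()@[np.cos(a),0,-np.sin(a)];x=flip*(cR()@[0,1,0]);return np.column_stack([x,np.cross(z,x),z])
E
python3 - <<'E'
from kin import *
ims={n:cam(n) for n in("top","side")}
m={}
for n,im in ims.items():
    m[n]=[np.round(x["location"],1).tolist()[::-1] for x in mark_of(im,"lid_bar")[:2]]
print(m)
for th in(80,76,73,70,66): print(th,{n:proj(im,c2w(Q,bar(th))).round(1).tolist() for n,im in ims.items()})
q=get_obs()["qpos"];print(q.round(2))
for th in(75,60,40,20,0):
    for lean in(0,15):
        p=c2w(Q,bar(th)+[-3,0,5]);x,e=ik(p,downR(lean),q);print(th,lean,p.round(1),x.round(2),round(e,2))
plan(c2w(Q,bar(75)+[-3,0,60]),downR(10))
E
```

```text
{'top': [[421.8, 153.0]], 'side': [[406.8, 103.3]]}
80 {'top': [429.0, 155.6], 'side': [413.5, 101.0]}
76 {'top': [421.9, 156.1], 'side': [408.0, 103.7]}
73 {'top': [416.8, 156.7], 'side': [403.9, 105.9]}
70 {'top': [411.9, 157.5], 'side': [400.0, 108.3]}
66 {'top': [405.7, 158.8], 'side': [395.1, 111.7]}
[ 0.07  0.19  2.04 -0.85  1.19  0.57]
75 0 [ 561.5 -255.4  329.3] [-0.45  0.31  1.54 -0.    1.29 -0.39] 0.0
75 15 [ 561.5 -255.4  329.3] [-0.32  0.28  1.61 -0.27  1.2  -0.17] 0.0
60 0 [ 563.8 -215.4  297.2] [-0.38  0.32  1.61 -0.    1.22 -0.33] 0.0
60 15 [ 563.8 -215.4  297.2] [-0.25  0.3   1.66 -0.28  1.15 -0.09] 0.0
40 0 [ 566.  -177.4  240.4] [-0.32  0.36  1.69 -0.    1.1  -0.27] 0.0
40 15 [ 566.  -177.4  240.4] [-0.19  0.35  1.73 -0.3   1.05  0.02] 0.0
20 0 [ 566.9 -161.2  174. ] [-0.3   0.43  1.75 -0.    0.96 -0.24] 0.0
20 15 [ 566.9 -161.2  174. ] [-0.16  0.43  1.78 -0.33  0.93  0.09] 0.0
0 0 [ 566.5 -168.6  106. ] [-0.31  0.53  1.78 -0.    0.83 -0.25] 0.0
0 15 [ 566.5 -168.6  106. ] [-0.17  0.53  1.81 -0.37  0.8   0.14] 0.0
t 11.68 at [ 428.9 -175.3  287.2] F [-0.7 -0.2 -0.4] w 0.2 shift [132.6 -80.1  97.2] turn [ 0.6094 -0.03   -0.0025] rows>= 4.9
```

Emit:
move_arm:
  motion:
    - [14, 0, 20, 0.061, -0.003, 0, 0]
    - [36, 0, 48, 0.122, -0.006, 0, 0]
    - [62, 0, 76, 0.183, -0.009, 0, 0]
    - [88, -5, 97, 0.244, -0.012, 0, 0]
    - [114, -12, 105, 0.305, -0.015, 0, 0]

```text
t: 12.1
ee_pos: [543.8, -189.2, 394.0]
orientation: [2.663, -0.075, -0.014]
ft_force: [0.8, 0.8, 1.0]
width: 0.6
```

Emit:
move_arm:
  motion:
    - [10, -12, 2, 0.061, -0.003, 0, 0]
    - [19, -26, 0, 0.122, -0.006, 0, 0]
    - [19, -40, -2, 0.183, -0.009, 0, 0]
    - [19, -54, -5, 0.244, -0.012, 0, 0]
    - [19, -68, -8, 0.305, -0.015, 0, 0]

```text
t: 12.52
ee_pos: [560.3, -257.8, 381.5]
orientation: [2.97, -0.084, -0.014]
ft_force: [0.0, 0.4, 0.5]
width: 0.5
```

```bash
python3 - <<'E'
from kin import *
plan(c2w(Q,bar(76)+[-3,0,20]),downR(10))
for th in(76,70,62,54,46,38,30,22,14,7,3,0,-2): print(th,(c2w(Q,bar(th))-c2w(Q,bar(76))).round(1))
E
```

```text
t 12.52 at [ 560.3 -257.8  381.5] F [0.  0.4 0.5] w 0.5 shift [  1.1  -0.5 -35.4] turn [-0.004  -0.0044  0.0003] rows>= 0.8
76 [0. 0. 0.]
70 [  1.   17.2 -11.3]
62 [  2.2  38.1 -29. ]
54 [  3.2  56.4 -49.5]
46 [  4.1  71.6 -72.3]
38 [  4.8  83.6 -97.1]
30 [   5.2   91.9 -123.2]
22 [   5.5   96.6 -150.3]
14 [   5.5   97.4 -177.7]
7 [   5.4   95.1 -201.6]
3 [   5.3   92.4 -215.1]
0 [   5.1   89.8 -225.1]
-2 [   5.    87.7 -231.6]
```

Emit:
move_arm:
  motion:
    - [0.5, 0, -15, 0, 0, 0, 0]
    - [1, -0.5, -32, 0, 0, 0, 0]
    - [1, -0.5, -40, 0, 0, 0, 0]
    - [1, -0.5, -46, 0, 0, 0, 0]
    - [1, -0.5, -50, 0, 0, 0, 0]

```text
t: 12.93
ee_pos: [561.1, -256.2, 333.1]
orientation: [2.968, -0.083, -0.015]
ft_force: [-9.5, 9.6, 19.6]
width: 0.5
```

```bash
python3 - <<'E'
from kin import *
plan(c2w(Q,bar(76)+[-3,0,5]),downR(10))
E
```

```text
t 12.93 at [ 561.1 -256.2  333.1] F [-9.5  9.6 19.6] w 0.5 shift [ 0.3 -2.1 -2. ] turn [-0.0019 -0.0053 -0.0005] rows>= 0.1
```

Emit:
move_arm:
  motion:
    - [0.5, 8, -5, 0, 0, 0, 0]
    - [1, 17.2, -11.3, 0, 0, 0, 0]
    - [1.6, 28, -20, 0, 0, 0, 0]
    - [2.2, 38.1, -29, 0, 0, 0, 0]
    - [2.7, 47.5, -39, 0, 0, 0, 0]

```text
t: 13.35
ee_pos: [564.9, -207.5, 294.2]
orientation: [2.967, -0.081, -0.01]
ft_force: [-2.7, 2.8, 4.7]
width: 0.9
```

```bash
python3 - <<'E'
from kin import *
plan(c2w(Q,bar(58)+[-3,0,5]),downR(10))
ims={n:cam(n) for n in("top","side")}
print({n:[np.round(x["location"],1).tolist()[::-1] for x in mark_of(im,"lid_bar")[:2]] for n,im in ims.items()})
for th in(76,70,64,58): print(th,{n:proj(im,c2w(Q,bar(th))).round(1).tolist() for n,im in ims.items()})
E
```

```text
t 13.35 at [ 564.9 -207.5  294.2] F [-2.7  2.8  4.7] w 0.9 shift [-0.8 -3.2 -2. ] turn [-0.0011 -0.0022 -0.0019] rows>= 0.1
{'top': [[394.0, 162.8]], 'side': [[384.7, 120.0]]}
76 {'top': [421.9, 156.1], 'side': [408.0, 103.7]}
70 {'top': [411.9, 157.5], 'side': [400.0, 108.3]}
64 {'top': [402.7, 159.6], 'side': [392.7, 113.5]}
58 {'top': [394.4, 162.6], 'side': [386.0, 119.3]}
```

Emit:
move_arm:
  motion:
    - [0.5, 8.9, -11, 0, 0, 0, 0]
    - [0.9, 16.8, -22.5, 0, 0, 0, 0]
    - [1.4, 24.1, -34.3, 0, 0, 0, 0]
    - [1.8, 30.5, -46.5, 0, 0, 0, 0]
    - [2.1, 36.1, -59, 0, 0, 0, 0]

```text
t: 13.97
ee_pos: [567.1, -171.9, 234.2]
orientation: [2.966, -0.081, -0.01]
ft_force: [0.9, 1.8, 1.9]
width: 0.2
```

Emit:
move_arm:
  motion:
    - [0.2, 4.6, -13, 0, 0, 0, 0]
    - [0.4, 8.3, -26, 0, 0, 0, 0]
    - [0.6, 11, -39.6, 0, 0, 0, 0]
    - [0.7, 13, -53.2, 0, 0, 0, 0]
    - [0.7, 13.7, -66.9, 0, 0, 0, 0]

```text
t: 14.38
ee_pos: [567.4, -158.9, 167.1]
orientation: [2.966, -0.081, -0.012]
ft_force: [1.2, 0.9, 0.5]
width: 0.6
```

```bash
python3 - <<'E'
from kin import *
plan(c2w(Q,bar(0)+[-3,0,5]),downR(10))
ims={n:cam(n) for n in("top","side")}
print({n:[np.round(x["location"],1).tolist()[::-1] for x in mark_of(im,"lid_bar")[:2]] for n,im in ims.items()})
for th in(30,24,18,12,0): print(th,{n:proj(im,c2w(Q,bar(th))).round(1).tolist() for n,im in ims.items()})
E
```

```text
t 14.38 at [ 567.4 -158.9  167.1] F [1.2 0.9 0.5] w 0.6 shift [ -0.9  -9.6 -61.1] turn [-0.0003 -0.0031 -0.0019] rows>= 1.5
{'top': [[365.0, 197.7]], 'side': [[363.4, 172.1]]}
30 {'top': [369.1, 183.9], 'side': [365.2, 151.4]}
24 {'top': [366.6, 189.6], 'side': [363.2, 158.8]}
18 {'top': [365.0, 195.6], 'side': [362.2, 166.2]}
12 {'top': [364.5, 201.7], 'side': [362.0, 173.4]}
0 {'top': [366.2, 214.1], 'side': [364.1, 187.3]}
```

Emit:
move_arm:
  motion:
    - [0, 0.2, -13.5, 0, 0, 0, 0]
    - [0, -0.8, -27.3, 0, 0, 0, 0]
    - [-0.1, -2.1, -37.4, 0, 0, 0, 0]
    - [-0.2, -4.8, -51, 0, 0, 0, 0]
    - [-0.3, -6, -57, 0, 0, 0, 0]

```text
t: 15.0
ee_pos: [567.2, -165.5, 111.0]
orientation: [2.966, -0.082, -0.011]
ft_force: [0.2, -0.8, -0.7]
width: 0.6
```

Emit:
move_arm:
  motion:
    - [0, -0.7, -2, 0, 0, 0, 0]
    - [-0.1, -1.4, -4, 0, 0, 0, 0]
    - [-0.1, -1.4, -4, 0, 0, 0, 0]

```text
t: 15.25
ee_pos: [567.7, -166.8, 108.2]
orientation: [2.966, -0.082, -0.009]
ft_force: [0.2, 0.2, -0.2]
width: 0.7
```

```bash
python3 - <<'E'
from kin import *
plan(c2w(Q,bar(0)+[-3,0,5]),downR(10))
E
```

```text
t 15.25 at [ 567.7 -166.8  108.2] F [ 0.2  0.2 -0.2] w 0.7 shift [-1.3 -1.8 -2.2] turn [-0.0003 -0.0014 -0.0015] rows>= 0.1
```

Emit:
move_arm:
  motion:
    - [0, -0.5, -1.5, 0, 0, 0, 0]
    - [0, -1, -3, 0, 0, 0, 0]
    - [0, -1.3, -4.5, 0, 0, 0, 0]

```text
t: 15.5
ee_pos: [568.4, -167.7, 105.5]
orientation: [2.966, -0.082, -0.007]
ft_force: [-7.6, 8.9, 28.4]
width: 0.2
```

```bash
python3 - <<'E'
from kin import *
plan(c2w(Q,bar(0)+[-3,0,5]),downR(10))
ims={n:cam(n) for n in("top","side")}
print({n:[np.round(x["location"],1).tolist()[::-1] for x in mark_of(im,"lid_bar")[:2]] for n,im in ims.items()})
for th in(6,3,0): print(th,{n:proj(im,c2w(Q,bar(th))).round(1).tolist() for n,im in ims.items()})
E
```

```text
t 15.5 at [ 568.4 -167.7  105.5] F [-7.6  8.9 28.4] w 0.2 shift [-1.9 -0.9  0.5] turn [-0.0001 -0.0001 -0.0013] rows>= 0.1
{'top': [[363.9, 215.6]], 'side': [[363.7, 188.9]]}
6 {'top': [364.9, 207.9], 'side': [362.6, 180.5]}
3 {'top': [365.5, 211.0], 'side': [363.3, 183.9]}
0 {'top': [366.2, 214.1], 'side': [364.1, 187.3]}
```

Emit:
move_arm:
  motion:
    - [0, 2, 6, 0, 0, 0, 0]
    - [0, 10, 30, 0, 0, 0, 0]
    - [0, 35, 60, 0, 0, 0, 0]
    - [0, 65, 90, 0, 0, 0, 0]
    - [-20, 100, 115, 0, 0, 0, 0]

```text
t: 16.12
ee_pos: [553.2, -72.1, 218.0]
orientation: [2.966, -0.084, -0.002]
ft_force: [0.5, 0.4, 1.3]
width: 0.5
```

Emit:
move_arm:
  motion:
    - [-20, 30, 20, 0, 0, 0, 0]
    - [-40, 60, 40, 0, 0, 0, 0]
    - [-60, 90, 60, 0, 0, 0, 0]
    - [-60, 90, 60, 0, 0, 0, 0]
    - [-60, 90, 60, 0, 0, 0, 0]

```text
t: 16.53
ee_pos: [490.4, 18.7, 276.8]
orientation: [2.967, -0.077, -0.004]
ft_force: [-0.0, -0.0, -0.8]
width: 0.4
```

```bash
python3 - <<'E'
from kin import *
plan([0,0,0],np.eye(3))
ims={n:cam(n) for n in("top","side")}
print({n:[np.round(x["location"],1).tolist()[::-1] for x in mark_of(im,"lid_bar")[:2]] for n,im in ims.items()})
T=[]
for n,box in(("top",(340,150,480,310)),("side",(340,110,480,270))):
    T.append(cv2.resize(ims[n]["color"][box[1]:box[3],box[0]:box[2]],None,fx=2.8,fy=2.8,interpolation=2))
cv2.imwrite('pics/l.png',np.hstack(T)[:,:,::-1])
E
```

```text
t 16.53 at [490.4  18.7 276.8] F [-0.  -0.  -0.8] w 0.4 shift [-490.4  -18.7 -276.8] turn [-2.9669  0.0774  0.004 ] rows>= 23.7
{'top': [[365.2, 216.3]], 'side': [[361.9, 191.0]]}
```

View pics/l.png

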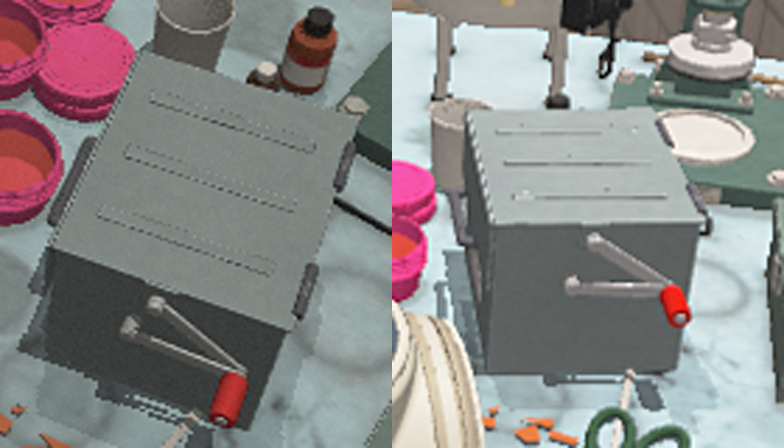

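The picture shows the lid flush and shut, the stay folded (knob at about (230,398) in the left half), and the arm clear. I'm handing in.

```bash
python3 -c "
from workcell import *
print(close_job(), get_obs()['t'])"
```

```text
the job is handed in; nothing more can be done
the job is handed in; nothing more can be done
```

The job is handed in at about 16.5 s of the 61 s allowed. The black marker is in the middle pocket cap end down, the stay is broken, and the lid is shut. `close_job()` gives no verdict, so the checks below are my own.

- **Marker:** I gripped it near its white end, turned it upright and lowered it to within about 10 mm of the pocket floor by my estimate, with no contact force, then let it drop. The picture afterwards showed all three white tops evenly spaced and in line in both cameras.
- **Stay:** I pushed the red knob back and down with closed fingertips. The picture showed the knee clearly bent. I did not measure its angle directly.
- **Lid:** I pressed on the pull bar and led it round the hinge until it stopped at about 28 N. The fingertip height then matched the shut height of the bar. The last picture shows the lid flush on the case, the stay folded and the arm clear of everything.

**What disagreed:** my first fit of the case was about 4 mm off along the row of pockets, and I corrected it before inserting the marker. The marker's tilt in the grip read about 2–3° differently in two pictures, and the insertion still went in without force. The final bar marks sit 2–4 pixels below the shut prediction, on the shut side, so I read that as calibration error. I could not look at the markers again once the lid was shut.

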